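Set a tilting dish stage by a clip-on angle gauge and hold it

TASK

The tilting stage must hold its culture dish at the slant set on the clip-on angle gauge: squeeze the gauge's handles, take it off its parking plate, clip it square and fully down onto the front rail of the stage's board, dial still facing the front, and let go of it. Then lift the board by its bar until the gauge's swinging pointer has settled on the set mark; the stand is not level, so go by the pointer. Finish while still gripping the bar and holding the board there, off the gauge, with the other things on the bench left where they are.

Things in the scene. Friction and masses are not known exactly. Their poses are not given: they have to be found in the camera images.
- gauge: Black clip-on angle gauge, 0.165 kg, like a clothes peg with a round dial on its front; starts clipped upright on the parking plate. Origin: middle of its saddle's underside, which rests on top of the 6 mm plate or rail. x to the back (dial faces -x), y along the rail, z up. Fixed front jaw: inner face at x = -3 mm, reaching 26 mm down. Saddle and jaws 30 mm wide along y.
- gauge_handles (a point): Where to squeeze, pinching along the gauge's x: midway between the handles when squeezed, 50 mm above the gauge's origin. Handles 26 mm wide (y), tops 68 to 70 mm above the origin. Fixed front handle upright, outer face at x = -13 mm; squeezed fully, the sprung one is upright too, outer face at x = +13 mm (26 mm over both); at rest it leans back, top edge at x = 35 mm.
- dial_centre (a point): Centre of the dial, where the pointer turns; in the gauge's frame at x = -24.5 mm, z = -22 mm. The white dial's black case is 84 mm across, from x = -9 to -28 mm, so it spans z = -64 to +20 mm of the gauge's frame.
- gauge_lever (a joint): Sprung handle with rear jaw: 0 = closed on a 6 mm plate, 0.40 rad = squeezed fully against a stop (rear jaw then 14 mm off at its tip, 5 mm at its root; it reaches 31 mm below the origin). At the squeeze point the spring needs about 5 N to start and 10 N to open fully; it closes by itself.
- pointer (a joint): The weighted pointer, rad from the gauge's own upright. It swings freely and within about 2 s hangs true to gravity: 0 when the gauge stands upright, growing as the gauge's left (+y) side rises, its tip then moving left over the upper scale (lines every 5 degrees, longer every 10).
- pointer_tip (a point): Tip of the pointer, 31 mm from the dial's centre; its z axis points along the pointer.
- set_mark (a joint): The set mark, a bright metal rider on the black rim with a small black block on the scale below it: its angle in rad on the pointer's scale (0.21 to 0.37). It stays where it was set; when the pointer reads the same, the pointer is on the mark.
- mark_tip (a point): The set mark, 34.5 mm from the dial's centre; its z axis points from the centre to the mark.
- board: Aluminium board of the tilting stage, 130 x 270 x 10 mm, about 0.6 kg with the dish fixed on it. Origin on the hinge axis at its right (-y) end; x to the back, y along it to the lifting bar, z up; its top is at z = 14 mm. It rests on the stand's base (which leans up to 0.05 rad either way), turns up about its own x axis by up to 0.75 rad and falls back when let go.
- rail_mid (a point): Middle of the top edge of the board's front rail, in the board's frame at (-62, 130, 52) mm. The rail is an upright strip 6 mm thick and 150 mm long (y = 55 to 205 mm), standing 38 mm above the board's top. The gauge may be clipped anywhere on it, with its whole width on the rail.
- lift_bar (a point): Middle of the lifting bar, in the board's frame at (0, 330, 18) mm: round steel bar 12 mm thick along the board's x, 70 mm free between its arms, 54 mm gap to the board end, 66 mm above the bench when the stand is level. Rubber bushes let it give 6 mm along the board's y at 2.5 N/mm. Pinch it from above along the board's y; it can turn in the fingers as the board rises.
- parking_plate: Fixed offcut of aluminium angle on which the gauge is parked: upright plate 6 mm thick (x), 80 mm wide (y), 85 mm high, foot to the back. Origin on the bench under the middle of the upright plate.
- timer: White bench timer 38 x 64 x 61 mm, to be left alone; origin at the middle of its underside.
- marker: Black marker pen 13 x 132 x 15 mm lying on the bench, to be left alone; origin at the middle of its underside.
- wash_bottle: White wash bottle with a spout, 103 x 64 x 221 mm, to be left alone; origin at the middle of its underside.
- blue_cap: Blue screw cap 42 mm across, 20 mm high, lying on the bench, to be left alone; origin at the middle of its underside.
- amber_bottle: Amber bottle 60 mm across, 128 mm high, to be left alone; origin at the middle of its underside.
- spare_dish: Culture dish 60 mm across, 15 mm high, lying on the bench, to be left alone; origin at the middle of its underside.

How it is judged (in metres and radians):
On the way, in this order (a step that is already met when the one before it is completed fails the run):
1. the gauge is clipped square and fully down on the board's front rail, dial to the front, and let go of (x of gauge in the frame of board between -0.0655 and -0.0585 m and z of gauge in the frame of board between 0.049 and 0.0555 m and y of gauge in the frame of board between 0.06 and 0.2 m and x of dial_centre in the frame of board below -0.075 m and angle between the z axis of gauge and the z axis of board, either way round below 0.06 rad and angle between the x axis of gauge and the x axis of board, either way round below 0.06 rad and value of joint gauge_lever below 0.08 rad and contact force between gauge and board above 1 N and contact force between gauge and the arm below 0.1 N and contact force between gauge and the fingers below 0.1 N), for 0.3 s.
2. the board is held up in the fingers with the pointer on the set mark (angle between the z axis of pointer_tip and the z axis of mark_tip, either way round below 0.035 rad and contact force between the fingers and board above 1 N), for 0.4 s.
At the end, for the whole second after the job is handed in: The gauge sits on the front rail (fully down within 3 mm, square within 0.06 rad, dial to the front, jaws closed, robot not touching it); the fingers hold the board up by 1 N or more and the pointer hangs still within 0.035 rad (2 degrees) of the set mark through the last second (all of step 1 and all of step 2 and velocity of joint pointer between -0.25 and 0.25 rad/s and height (world z) of lift_bar above 0.09 m); the arm keeps its last pose, push and grip.
It fails at once if the gauge is dropped or laid on the bench (height (world z) of gauge below 0.055 m).
It fails at once if a bystander is pushed away by more than 3 cm (distance of any of timer, marker, wash_bottle, blue_cap, amber_bottle, spare_dish from where it was at the start of the episode above 0.03 m).
It also fails if it takes over 54 s, if anything falls off the work surface, if the arm or the gripper's body presses on something with over 40 N, if the wrist force passes 120 N, or if a joint passes its speed limit or range.

ROBOT

A 6-joint arm with a two-finger parallel gripper is mounted at the origin on a cart in front of the work surface, level with it; the furniture and walls round the work are solid. World frame = base frame: x ahead of the robot, y to its left, z up, the work surface at z = 0. Lengths are in m, angles in degrees, forces in N, time in s.
With the tool pointing down it reaches from about 0.25 to 0.725 m from the base axis. Payload 9.7 kg.
Tool frame: the origin (TCP) lies midway between the tips of the shut fingers; the grasp point (between the pads) lies 19 mm behind it (bot.pinch_z is the distance from the TCP to the grasp point, in m); z points along the fingers, y is the line along which they close (so a half turn about z gives the same grasp; the last joint's range is limited). The gripper opens to 85 mm and grips with 20 to 120 N. Pads are 22 mm wide; open, the fingers measure 114 mm over their backs; the gripper's body (76 mm by 85 mm) begins 54 mm behind the grasp point. The pads swing forward as they close: fully open they stand 13 mm farther back than shut.
Start: joints at [-68.812, 4.979, 10.078, 95.1, 0, 90], TCP at [0.199, -0.513, 0.231] pointing down, gripper open.
Joint ranges: [-179.16, 179.16], [-48.56, 103.87], [-65.8, 70.77], [-126.05, 130.52], [-82.76, 87.17], [-180, 180]. Speed limits (degrees/s): [127.2, 127.2, 147.25, 180, 180, 180].

INTERFACE

Orientations are given as [roll, pitch, yaw] about the fixed x, y, z axes, in that order (R = Rz(yaw) Ry(pitch) Rx(roll)).
In Python, from workcell import sensors, camera, ticket, bot gives the robot as it stands.
- The arm moves only by the shell command python3 -m handwheel 'ROWS' [FORCE]. ROWS is a JSON object of lists of equal length, an entry for each row: "gripper": the opening, from -1 (shut) to 1 (fully open); "slide": the shift along the tool's x, y, z in mm, a list of three; "yaw": the turn about the tool's z in rad. A call has 1 to 8 rows; each row shifts and turns the commanded pose from where the row before left it, along the tool's axes as they then stand; what a row does not reach is not made up. A row lasts 1/12 s, in which the tool goes at most 41.7 mm and 7.16 degrees, less where a joint would pass 70% of its speed; a pose out of reach is approached as far as the arm can. A call is refused whole if a number of a shift passes 41.7 or a number of a turn 0.125, either way. A call with a gripper value outside its range is refused whole. The fingers move at their own pace and stop on an object; FORCE is the grip in N (left out, the last holds). Time passes only in rows, so rows that do not move let the fingers close. It gives the time, the measured TCP pose, the force, the opening and the grip force at its end, in the units of the state.
- sensors.get_obs(): the state, without advancing time (a new reading comes with each control period).
- camera(name): name is "scene" or "top" or "wrist"; returns a dict with "img" (480x640x3 uint8, red, green, blue), "fx", "fy", "cx", "cy" (pixels), "dist" ([k1, k2, p1, p2, k3] as OpenCV has them; the pictures are not rectified), "R" (3x3) and "t" (3): a world point X has camera coordinates R X + t. Camera axes: x right, y down, z forward; pixel columns grow to the right and rows downward; lengths in m; the calibration is good to about 2 mm. A picture is of the moment at which its call begins. There is no depth.
- ticket.job_done(): hands the job in; it is judged then, once.
The state is a dict: "time": time; "q": joint angles; "qd": joint speeds; "joint_efforts": joint torques, N m; "ee_pos": TCP position; "tcp_rot": TCP orientation; "wrist_force": force on the tool from outside, world axes, zero at the start; "torque": the same for the moment, N m; "opening": finger opening in m; "grasp_force": force on a finger pad.
Only numpy, scipy, OpenCV 4.12 (cv2) and the standard library are available. Lean on these libraries where they do the work, as an engineer would, in place of code of your own. Each camera call takes 0.05 s, during which the arm holds its last target. There are 200 camera calls.

## Working session

There is one attempt and no reset: what is moved stays moved. The work goes in short steps, Python scripts to look and compute and a shell command to move; the robot and the scene stay as the last step left them, time stands still between calls to the robot, and variables do not carry over. Pictures are saved under pics/ and viewed, at most 13 in all, crops included, and the job is handed in when it is done.

```bash
ls; mkdir -p pics; cat > h.py <<'E'
import numpy as np, cv2
from workcell import sensors, camera, ticket, bot
def ray(c,u,v):
    K=np.array([[c['fx'],0,c['cx']],[0,c['fy'],c['cy']],[0,0,1]])
    p=cv2.undistortPoints(np.array([[[u,v]]],float),K,np.array(c['dist']))[0,0]
    R=np.array(c['R']);t=np.array(c['t']);return -R.T@t, R.T@np.array([p[0],p[1],1])
def atz(c,u,v,z):
    o,d=ray(c,u,v);return o+d*(z-o[2])/d[2]
def tri(c1,p1,c2,p2):
    o1,d1=ray(c1,*p1);o2,d2=ray(c2,*p2);d1/=np.linalg.norm(d1);d2/=np.linalg.norm(d2)
    s=np.linalg.lstsq(np.array([d1,-d2]).T,o2-o1,rcond=None)[0]
    a=o1+d1*s[0];b=o2+d2*s[1];return (a+b)/2,np.linalg.norm(a-b)
def proj(c,X):
    K=np.array([[c['fx'],0,c['cx']],[0,c['fy'],c['cy']],[0,0,1]])
    return cv2.projectPoints(np.array(X,float).reshape(-1,1,3),cv2.Rodrigues(np.array(c['R']))[0],np.array(c['t'],float),K,np.array(c['dist']))[0].reshape(-1,2)
E
python3 - <<'E'
from h import *
import pickle
d={n:camera(n) for n in('scene','top')}
pickle.dump(d,open('c0.pkl','wb'))
for n,c in d.items():
    cv2.imwrite(f'pics/{n}0.png',c['img'][:,:,::-1]); R=np.array(c['R']);print(n,(-R.T@c['t']).round(3),R[2].round(3),c['fx'])
o=sensors.get_obs();print(o['time'],o['ee_pos'],o['tcp_rot'],o['opening'],bot.pinch_z)
E
```

```text
pics
scene [-0.223  0.651  1.176] [ 0.518 -0.492 -0.699] 603.8271558044884
top [ 0.403 -0.077  1.129] [ 0.136  0.001 -0.991] 434.47006277534854
0.1 [ 0.19871319 -0.51262288  0.23064342] [-1.79929894e+02 -2.36174051e-04  2.11879827e+01] 0.08526759451491832 0.0187
```

View pics/scene0.png

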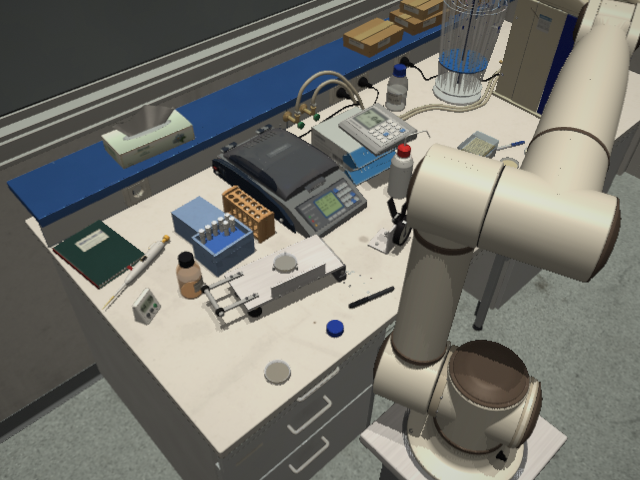

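View pics/top0.png

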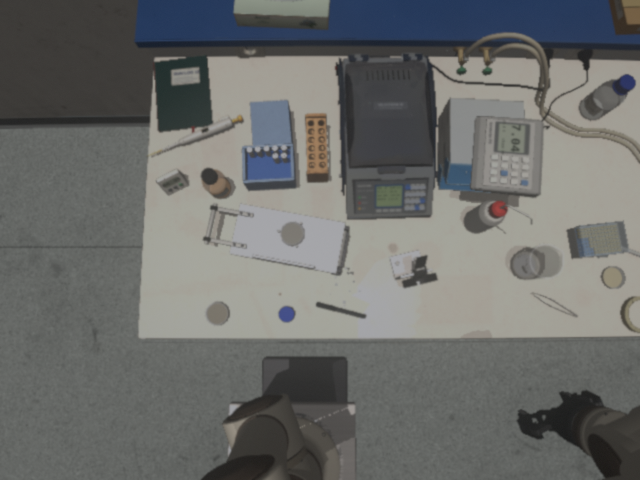

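The top view shows the board from its bar at about (213,226) to its hinge end at (345,250), and the gauge on its plate near (415,270). The scene view shows the same things. I'll enlarge both regions.

```bash
python3 - <<'E'
from h import *
import pickle
d=pickle.load(open('c0.pkl','rb'))
t=d['top']['img'][190:295,195:445,::-1];s=d['scene']['img'][180:330,180:440,::-1]
a=cv2.resize(t,(750,315),interpolation=cv2.INTER_CUBIC)
g=cv2.resize(d['top']['img'][240:295,385:445,::-1],(300,275),interpolation=cv2.INTER_CUBIC)
g2=cv2.resize(d['scene']['img'][190:260,355:425,::-1],(275,275),interpolation=cv2.INTER_CUBIC)
o=np.zeros((595,750,3),np.uint8);o[:315]=a;o[315:590,:300]=g;o[315:590,310:585]=g2
cv2.imwrite('pics/crop1.png',np.clip(o*1.2,0,255).astype(np.uint8))
cv2.imwrite('pics/crop2.png',cv2.resize(s,(780,450),interpolation=cv2.INTER_CUBIC))
E
```

```text
(no output)
```

View pics/crop1.png

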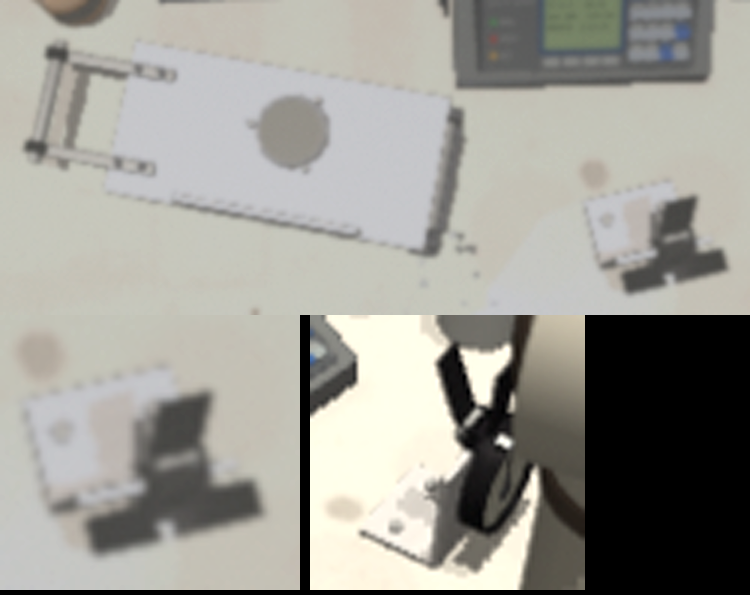

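View pics/crop2.png

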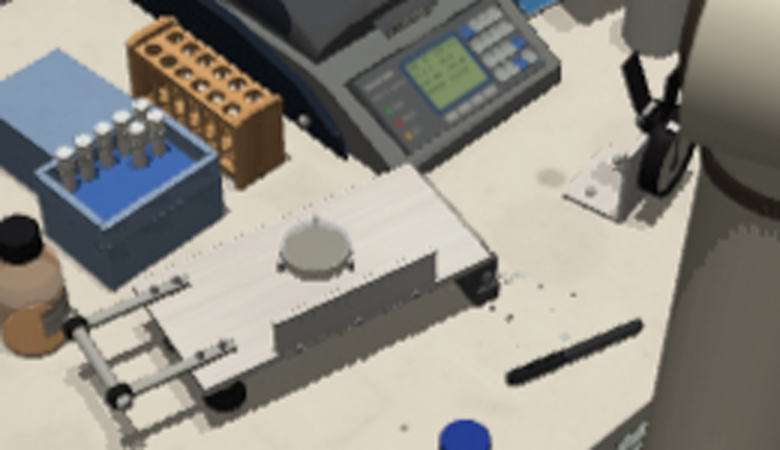

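```bash
cat > fit.py <<'E'
from h import *
import pickle
from scipy.optimize import least_squares
from scipy.spatial.transform import Rotation as Ro
d=pickle.load(open('c0.pkl','rb'));T,S=d['top'],d['scene']
tp=lambda x,y:(195+x/3,190+y/3); sp=lambda x,y:(180+x/3,180+y/3); gp=lambda x,y:(385+x/5,240+(y-315)/5)
P=[(65,270,14),(-65,270,14),(65,0,14),(-65,0,14),(-62,205,52),(-62,55,52),(40,330,18),(-40,330,18)]
tu=[(137,42),(107,190),(457,97),(430,252),(172,197),(358,233),(57,50),(36,148)]
su=[(140,290),(208,390),(408,168),(495,260),(275,325),(437,252),(75,327),(120,397)]
P=np.array(P)/1000.
X=lambda p,P:Ro.from_rotvec(p[3:]).apply(P)+p[:3]
def f(p):
    w=X(p,P);return np.r_[(proj(T,w)-[tp(*a) for a in tu]).ravel(),(proj(S,w)-[sp(*a) for a in su]).ravel()]
r=least_squares(f,[.4,.0,.04,0,0,-.2],x_scale=.01,loss='soft_l1')
print('board',r.x.round(4),Ro.from_rotvec(r.x[3:]).as_euler('xyz').round(3));print(f(r.x).reshape(2,-1,2).round(1).tolist())
print('rail,bar',X(r.x,np.array([[-62,205,52],[-62,130,52],[-62,55,52],[0,330,18]])/1000).round(4).tolist())
G=np.array([(35,13,69),(35,-13,69),(-28,42,-22),(-28,-42,-22),(-9,42,-22),(-9,-42,-22)])/1000
gu=[(153,402),(213,390),(95,553),(262,512),(87,522),(255,482)]
def fg(p):
    w=Ro.from_euler('z',p[2]).apply(G)+[p[0],p[1],.085];return (proj(T,w)-[gp(*a) for a in gu]).ravel()
g=least_squares(fg,[.3,-.2,.2],x_scale=.01,loss='soft_l1');print('gauge',g.x.round(4));print(fg(g.x).reshape(-1,2).round(1).tolist())
E
python3 fit.py
```

```text
board [ 0.5357 -0.1235  0.0399  0.0124 -0.0034 -0.1855] [ 0.013 -0.002 -0.186]
[[[0.2, -0.4], [-0.7, 0.6], [-1.2, 0.8], [-1.5, 0.0], [1.3, 0.4], [0.8, -0.0], [1.2, 1.9], [1.3, 0.2]], [[-2.9, -2.1], [-1.1, 0.1], [0.2, -0.3], [-1.3, 0.1], [-0.1, -0.5], [-0.4, -0.1], [0.5, 0.6], [0.1, -0.1]]]
rail,bar [[0.5123, 0.0888, 0.0943], [0.4985, 0.015, 0.0934], [0.4846, -0.0587, 0.0924], [0.5965, 0.2006, 0.0621]]
gauge [ 0.4723 -0.31    0.2503]
[[1.0, -0.2], [-0.0, -0.6], [0.3, 1.2], [-0.2, 0.8], [-0.2, -0.1], [-1.0, -0.7]]
```

The fits agree to about 1 px. The gauge is at (0.472, -0.310) with a yaw of 0.25 rad, and the board's yaw is -0.186 rad. Next I'll move over the gauge and turn.

```bash
python3 -m handwheel '{"gripper":[1,1,1,1,1,1,1,1],"slide":[[41,-11.3,0],[41,-11.3,0],[41,-11.3,0],[41,-11.3,0],[41,-11.3,0],[41,-11.3,0],[41,-11.3,0],[41,-11.3,0]],"yaw":[0,0,0,0,0,0,0,0]}'
python3 -m handwheel '{"gripper":[1,1,1,1,1,1,1,1],"slide":[[0,0,0],[0,0,0],[0,0,0],[0,0,0],[0,0,0],[0,0,0],[0,0,0],[0,0,0]],"yaw":[-0.12,-0.12,-0.12,-0.12,-0.12,-0.12,-0.12,-0.12]}'
python3 -m handwheel '{"gripper":[1,1,1,1,1,1],"slide":[[0,0,0],[0,0,0],[0,0,0],[0,0,0],[0,0,0],[0,0,0]],"yaw":[-0.12,-0.12,-0.12,-0.12,0,0]}'
python3 - <<'E'
from h import *
import pickle
d={n:camera(n) for n in('wrist','scene','top')};pickle.dump(d,open('c1.pkl','wb'))
o=sensors.get_obs();print(o['time'],o['ee_pos'],o['tcp_rot'],o['q'])
for n,c in d.items():
    cv2.imwrite(f'pics/{n}1.png',c['img'][:,:,::-1])
R=np.array(d['wrist']['R']);print((-R.T@d['wrist']['t']).round(3),R.round(2).tolist())
E
```

```text
time: 0.77
ee_pos: [0.4677, -0.3124, 0.2311]
tcp_rot: [-180.0, 0.0, 21.2]
wrist_force: [-0.2, -0.7, 0.1]
opening: 0.085
grasp_force: 0.0
time: 1.43
ee_pos: [0.4663, -0.314, 0.2308]
tcp_rot: [-180.0, -0.0, 76.5]
wrist_force: [-0.6, 0.9, -0.1]
opening: 0.0855
grasp_force: 0.0
time: 1.93
ee_pos: [0.4663, -0.3141, 0.231]
tcp_rot: [-180.0, -0.0, 103.5]
wrist_force: [0.3, -0.7, -0.0]
opening: 0.0856
grasp_force: 0.0
2.0833 [ 0.46638051 -0.31409668  0.23116506] [-1.79992725e+02 -8.11563617e-03  1.03515050e+02] [-3.39594339e+01  6.70077333e+00  1.19301393e+01  9.52402643e+01
  1.23951708e-04  4.25255151e+01]
[ 0.449 -0.244  0.373] [[0.97, 0.23, 0.0], [0.22, -0.93, 0.28], [0.07, -0.27, -0.96]]
```

View pics/wrist1.png

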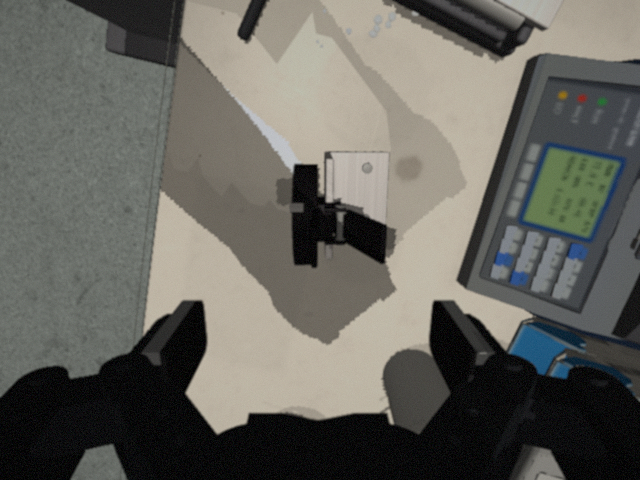

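The wrist view shows the gauge from above: the dial case spans (292-318, 165-266) and the leaning handle's top edge is near (390,245). I'll refine the pose by matching silhouettes.

```bash
cat > sil.py <<'E'
from h import *
import pickle,sys
from scipy.optimize import minimize
from scipy.spatial.transform import Rotation as Ro
d=pickle.load(open('c1.pkl','rb'))
a=np.linspace(0,2*np.pi,48)
disc=np.array([(x,42*np.cos(t),-22+42*np.sin(t)) for x in(-28,-9) for t in a])
box=lambda x0,x1,y,z0,z1:np.array([(x,s*y,z) for x in(x0,x1) for s in(-1,1) for z in(z0,z1)],float)
spr=np.array([(x,s*13,z) for (x,z) in((8,10),(12,10),(35,68),(31,70)) for s in(-1,1)],float)
parts=[disc,box(-13,-9,13,0,70),spr,box(-9,9,15,-5,10)]
def run(c,win,p0,z0=.085,free=None):
    v0,v1,u0,u1=win;im=c['img'][v0:v1,u0:u1].max(2);S=4
    m=cv2.resize((im<55).astype(np.float32),None,fx=S,fy=S,interpolation=cv2.INTER_LINEAR)>.5
    def mk(p):
        o=np.zeros(m.shape,np.uint8)
        for q in parts:
            w=Ro.from_euler('z',p[2]).apply(q/1000)+[p[0],p[1],z0]
            h=cv2.convexHull(((proj(c,w)-[u0-.5,v0-.5])*S).astype(np.float32));cv2.fillConvexPoly(o,(h*16).round().astype(np.int32),1,shift=4)
        return o>0
    f=lambda p:1-(mk(p)&m).sum()/(mk(p)|m).sum()
    r=minimize(f,p0,method='Nelder-Mead',options=dict(initial_simplex=np.array(p0)+np.vstack([np.zeros(3),np.diag([.006,.006,.06])])))
    o=mk(r.x);cv2.imwrite('pics/ov.png',np.dstack([m*255,o*255,m*0]).astype(np.uint8))
    return r.x.round(4),round(1-r.fun,3)
if __name__=='__main__':
    print(run(d['top'],(235,300,380,450),[.472,-.31,.25]) , run(d['wrist'],(140,290,270,410),[.472,-.31,.25]))
E
python3 sil.py
```

```text
(array([ 0.4804, -0.3197,  0.6337]), np.float64(0.266)) (array([ 0.4741, -0.3102,  0.2345]), np.float64(0.846))
```

View pics/ov.png

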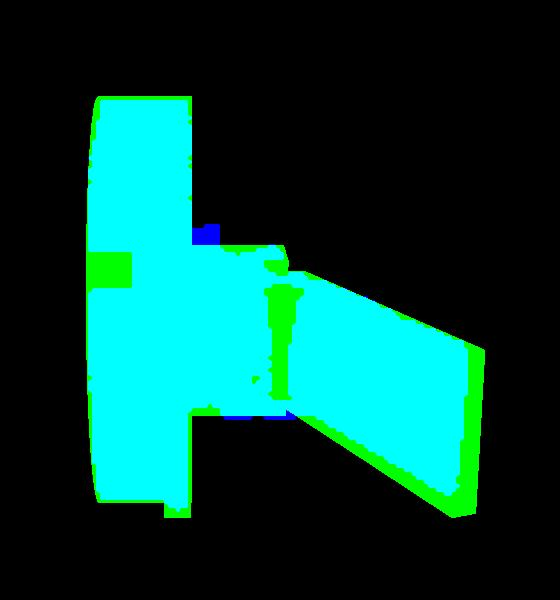

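The wrist overlay matches to about 1 px, so I'll go down around the handles.

```bash
python3 -m handwheel '{"gripper":[1,1,1,1,1,1,1,1],"slide":[[1,4,20],[1,4.4,20],[0,0,20],[0,0,20],[0,0,15],[0,0,12],[0,0,7],[0,0,0]],"yaw":[0,0,0,0,0,0,0,0]}' 40
python3 - <<'E'
from h import *
from sil import run
c=camera('wrist');cv2.imwrite('pics/w2.png',c['img'][:,:,::-1])
o=sensors.get_obs();print(o['ee_pos'],o['tcp_rot'],o['wrist_force'])
p=proj(c,[[.4741,-.3102,.155]])[0];print(p)
E
```

```text
time: 2.75
ee_pos: [0.4736, -0.3098, 0.1159]
tcp_rot: [-179.9, -0.1, 103.6]
wrist_force: [0.2, 0.3, 0.7]
opening: 0.0848
grasp_force: 0.0
[ 0.47392846 -0.31008248  0.11710638] [-1.79975201e+02 -2.69021253e-02  1.03653312e+02] [-1.01677475  0.05372811  0.0371599 ]
[319.54762144 368.29803497]
```

View pics/w2.png

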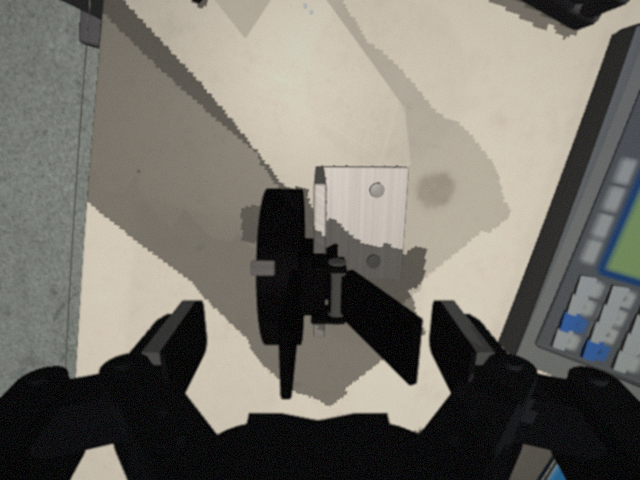

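The handles sit between the fingers. The front handle is at column 283 and the fingers' inner faces are at 205 and 432, so they are centred on 318. Closing now.

```bash
python3 -m handwheel '{"gripper":[-1,-1,-1,-1,-1,-1,-1,-1],"slide":[[0,0,0],[0,0,0],[0,0,0],[0,0,0],[0,0,0],[0,0,0],[0,0,0],[0,0,0]],"yaw":[0,0,0,0,0,0,0,0]}' 40
python3 -m handwheel '{"gripper":[-1,-1,-1,-1],"slide":[[0,0,0],[0,0,0],[0,0,0],[0,0,0]],"yaw":[0,0,0,0]}' 40
```

```text
time: 3.47
ee_pos: [0.4742, -0.3108, 0.1191]
tcp_rot: [180.0, 0.1, 103.7]
wrist_force: [-1.2, -1.1, 9.8]
opening: 0.0249
grasp_force: 42.2
time: 3.8
ee_pos: [0.4742, -0.3108, 0.1191]
tcp_rot: [180.0, 0.1, 103.7]
wrist_force: [-2.6, -1.2, 10.0]
opening: 0.0251
grasp_force: 42.2
```

```bash
python3 -m handwheel '{"gripper":[-1,-1,-1,-1,-1,-1,-1,-1],"slide":[[0,0,-5],[0,0,-10],[0,0,-15],[0,0,-15],[0,0,-15],[0,0,-15],[0,0,-15],[0,0,0]],"yaw":[0,0,0,0,0,0,0,0]}'
python3 - <<'E'
from h import *
c=camera('wrist');cv2.imwrite('pics/w3.png',c['img'][:,:,::-1])
o=sensors.get_obs();print(o['time'],o['ee_pos'],o['tcp_rot'],o['wrist_force'],o['opening'],o['grasp_force'])
E
```

```text
time: 4.47
ee_pos: [0.4747, -0.3106, 0.2107]
tcp_rot: [179.9, 0.2, 103.7]
wrist_force: [0.1, -0.1, -0.9]
opening: 0.0252
grasp_force: 40.6
4.5167 [ 0.47455549 -0.31048128  0.20886262] [1.79912317e+02 9.79295070e-02 1.03692123e+02] [-0.05992838 -1.12730128 -1.53857371] 0.024501024766153394 40.57226836681366
```

View pics/w3.png

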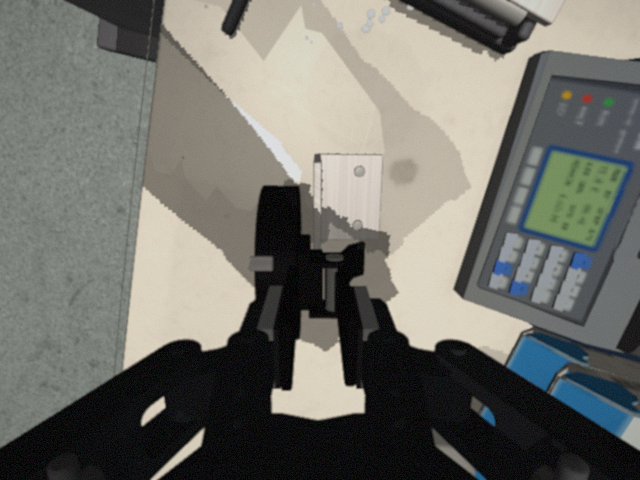

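The gauge is held upright and squeezed, with the handles at columns 285 and 350, and the plate at (350,200) is empty below it. Now carry it to the rail.

```bash
python3 -m handwheel '{"gripper":[-1,-1,-1,-1,-1,-1,-1,-1],"slide":[[20,6,0],[36,11.5,0],[40,12.5,0],[40,12.5,0],[40,12.5,0],[40,12.5,0],[40,12.5,0],[36,12,0]],"yaw":[0,0,0,0,0,0,0,0]}'
python3 -m handwheel '{"gripper":[-1,-1,-1,-1,-1,-1,-1,-1],"slide":[[0,0,0],[0,0,0],[0,0,0],[0,0,0],[0,0,0],[0,0,0],[0,0,0],[0,0,0]],"yaw":[0.07,0.106,0.12,0.12,0.01,0,0,0]}'
python3 - <<'E'
from h import *
import pickle
c=camera('wrist');cv2.imwrite('pics/w4.png',c['img'][:,:,::-1]);pickle.dump({'w':c},open('c4.pkl','wb'))
o=sensors.get_obs();print(o['time'],o['ee_pos'],o['tcp_rot'],o['opening'])
from scipy.spatial.transform import Rotation as Ro
b=[0.5357,-0.1235,0.0399,0.0124,-0.0034,-0.1855]
P=np.array([[-65,205,52],[-65,130,52],[-65,55,52],[-59,205,52],[-59,55,52],[-65,270,14]])/1000
print(proj(c,Ro.from_rotvec(b[3:]).apply(P)+b[:3]).round(1).tolist())
E
```

```text
time: 5.18
ee_pos: [0.4935, -0.0037, 0.2063]
tcp_rot: [-179.9, -0.0, 103.7]
wrist_force: [-0.2, -0.4, -1.4]
opening: 0.0248
grasp_force: 40.4
time: 5.85
ee_pos: [0.4942, -0.006, 0.2069]
tcp_rot: [-180.0, 0.0, 79.4]
wrist_force: [0.5, -0.8, -1.4]
opening: 0.025
grasp_force: 40.4
5.9 [ 0.4942033  -0.00599464  0.20706744] [-1.79983459e+02  4.63632765e-03  7.93943909e+01] 0.024816478077135506
[[314.9, 86.9], [315.0, 204.0], [315.1, 303.4], [324.4, 86.9], [323.2, 303.4], [315.3, -9.4]]
```

View pics/w4.png

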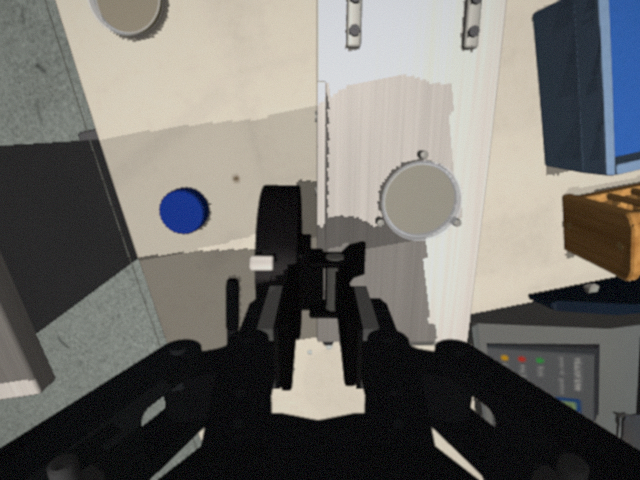

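The rail's top edge shows as a strip at columns 317-327, rows 82-225, slightly to the right of the prediction (315-324). I'll measure the edge itself.

```bash
python3 - <<'E'
from h import *
import pickle
c=pickle.load(open('c4.pkl','rb'))['w'];g=c['img'].astype(int).mean(2)
for v in (95,110,130,150,170,190,210):print(v,g[v-1:v+2,308:340].mean(0).astype(int).tolist())
E
```

```text
95 [206, 206, 203, 203, 204, 203, 205, 197, 183, 188, 209, 219, 219, 219, 220, 220, 212, 174, 137, 158, 190, 201, 210, 217, 216, 211, 208, 203, 203, 203, 205, 202]
110 [176, 177, 176, 176, 178, 176, 171, 155, 143, 162, 192, 202, 205, 205, 208, 209, 195, 154, 127, 153, 181, 189, 196, 201, 204, 203, 204, 202, 201, 202, 203, 201]
130 [178, 177, 177, 179, 178, 178, 176, 172, 159, 166, 188, 200, 201, 201, 205, 205, 192, 152, 113, 124, 171, 194, 199, 199, 200, 200, 199, 199, 199, 203, 202, 200]
150 [177, 177, 178, 178, 178, 176, 176, 171, 157, 165, 187, 197, 198, 199, 204, 203, 182, 143, 105, 94, 125, 172, 194, 196, 195, 196, 196, 195, 199, 200, 200, 197]
170 [176, 177, 176, 175, 175, 175, 174, 168, 157, 164, 187, 197, 197, 197, 200, 197, 175, 131, 118, 156, 184, 191, 192, 193, 192, 191, 191, 194, 197, 200, 199, 196]
190 [90, 92, 88, 92, 91, 89, 93, 108, 132, 163, 189, 197, 195, 196, 198, 196, 170, 122, 93, 110, 153, 182, 192, 192, 192, 190, 192, 195, 196, 200, 196, 194]
210 [91, 90, 90, 91, 91, 89, 91, 88, 108, 157, 188, 196, 196, 195, 199, 195, 166, 118, 122, 169, 190, 193, 193, 194, 190, 190, 194, 195, 197, 200, 196, 195]
```

The rail centre is about 1 mm behind the prediction. I'll shift the gauge 1.2 mm to the front, so the front jaw clears by about 2.5 mm, and lower it in stages.

```bash
python3 -m handwheel '{"gripper":[-1,-1,-1,-1,-1,-1,-1,-1],"slide":[[0,-0.6,10],[0,-0.6,15],[0,0,10],[0,0,5],[0,0,5],[0,0,5],[0,0,5],[0,0,0]],"yaw":[0,0,0,0,0,0,0,0]}'
python3 -m handwheel '{"gripper":[-1,-1,-1,-1,-1],"slide":[[0,0,4],[0,0,4],[0,0,4],[0,0,4],[0,0,0]],"yaw":[0,0,0,0,0]}'
```

```text
time: 6.57
ee_pos: [0.4929, -0.0057, 0.1515]
tcp_rot: [-180.0, 0.0, 79.3]
wrist_force: [-0.3, -0.1, -1.5]
opening: 0.025
grasp_force: 40.4
time: 6.98
ee_pos: [0.4927, -0.0057, 0.1353]
tcp_rot: [-179.9, 0.0, 79.3]
wrist_force: [0.3, -0.4, -1.8]
opening: 0.0248
grasp_force: 40.4
```

```bash
python3 - <<'E'
from h import *
import pickle
c=camera('wrist');g=c['img'].astype(int).mean(2)
for v in (70,90,110,130,150,170,190,210,230):print(v,g[v-1:v+2,304:340].mean(0).astype(int).tolist())
print(sensors.get_obs()['ee_pos'],sensors.get_obs()['wrist_force'])
E
```

```text
70 [202, 203, 203, 205, 205, 203, 203, 202, 203, 204, 202, 203, 203, 195, 174, 166, 191, 213, 216, 217, 219, 218, 218, 217, 216, 220, 205, 174, 158, 182, 200, 210, 215, 217, 216, 218]
90 [204, 202, 203, 204, 205, 204, 204, 204, 203, 204, 204, 205, 204, 197, 176, 164, 186, 214, 220, 217, 217, 216, 218, 217, 218, 211, 185, 145, 106, 125, 176, 190, 194, 195, 196, 197]
110 [176, 179, 176, 177, 177, 178, 177, 178, 177, 178, 178, 173, 156, 141, 130, 136, 165, 194, 200, 203, 201, 202, 203, 206, 208, 205, 178, 137, 108, 135, 176, 192, 192, 194, 195, 194]
130 [178, 176, 179, 176, 177, 177, 179, 177, 177, 178, 177, 177, 178, 172, 150, 135, 162, 190, 199, 203, 200, 201, 200, 204, 206, 201, 173, 131, 106, 133, 173, 190, 192, 191, 192, 192]
150 [177, 176, 178, 179, 178, 177, 178, 177, 178, 177, 178, 177, 178, 172, 150, 132, 157, 188, 200, 198, 197, 199, 200, 203, 205, 197, 164, 119, 107, 140, 176, 189, 191, 189, 191, 191]
170 [177, 176, 177, 178, 176, 176, 178, 178, 176, 176, 178, 176, 177, 180, 173, 155, 164, 187, 198, 197, 198, 196, 199, 201, 202, 191, 153, 109, 94, 125, 169, 185, 189, 187, 190, 188]
190 [89, 90, 90, 90, 89, 89, 90, 89, 88, 90, 107, 142, 170, 179, 173, 153, 161, 187, 197, 197, 195, 195, 197, 200, 200, 185, 145, 104, 90, 121, 166, 186, 188, 187, 190, 186]
210 [91, 92, 89, 90, 90, 91, 91, 90, 89, 89, 91, 108, 142, 164, 162, 147, 160, 187, 197, 195, 194, 192, 195, 197, 197, 182, 147, 107, 90, 117, 161, 183, 185, 189, 186, 187]
230 [92, 92, 90, 93, 90, 92, 89, 92, 90, 92, 90, 91, 88, 89, 99, 125, 159, 188, 194, 194, 193, 193, 194, 198, 195, 178, 145, 109, 91, 93, 98, 99, 98, 93, 90, 92]
[ 0.49283237 -0.00564865  0.13576652] [-0.31434248 -0.51757783 -0.91858515]
```

```bash
python3 -m handwheel '{"gripper":[-1,-1,-1,-1,-1,-1],"slide":[[0,0,2.5],[0,0,2],[0,0,1.5],[0,0,1],[0,0,0],[0,0,0]],"yaw":[0,0,0,0,0,0]}'
python3 -m handwheel '{"gripper":[-1,-1,-1,-1],"slide":[[0,0,1],[0,0,1],[0,0,0],[0,0,0]],"yaw":[0,0,0,0]}'
```

```text
time: 7.53
ee_pos: [0.4935, -0.0056, 0.1334]
tcp_rot: [179.8, -0.1, 79.3]
wrist_force: [-10.3, 0.5, 29.0]
opening: 0.0249
grasp_force: 45.1
time: 7.87
ee_pos: [0.4935, -0.0056, 0.1332]
tcp_rot: [179.7, -0.1, 79.3]
wrist_force: [-15.4, 1.5, 43.0]
opening: 0.0248
grasp_force: 47.4
```

```bash
python3 -m handwheel '{"gripper":[-1,-1,-1],"slide":[[0,0,-2],[0,0,-0.5],[0,0,0]],"yaw":[0,0,0]}'
python3 - <<'E'
from h import *
import pickle
d={n:camera(n) for n in('wrist','scene','top')};pickle.dump(d,open('c5.pkl','wb'))
for n in d: print(n,proj(d[n],[[.4935,-.0056,.095]]).round(0).tolist())
def cr(n,w,h):
    u,v=proj(d[n],[[.4935,-.0056,.1]])[0].astype(int);W,H=w[0]//2,w[1]//2
    v=min(v,479-H);return cv2.resize(d[n]['img'][max(v-H,0):v+H,max(u-W,0):u+W,::-1],h,interpolation=cv2.INTER_CUBIC)
o=np.hstack([cr('scene',(130,150),(400,500)),cr('wrist',(200,250),(400,500))])
cv2.imwrite('pics/c5.png',np.clip(o*1.3,0,255))
E
```

```text
time: 8.12
ee_pos: [0.4934, -0.0056, 0.1334]
tcp_rot: [179.8, -0.0, 79.3]
wrist_force: [-9.0, 1.4, 24.6]
opening: 0.0248
grasp_force: 44.5
wrist [[319.0, 275.0]]
scene [[307.0, 272.0]]
top [[293.0, 264.0]][ WARN:0@3.850] global loadsave.cpp:1063 imwrite_ Unsupported depth image for selected encoder is fallbacked to CV_8U.
```

View pics/c5.png

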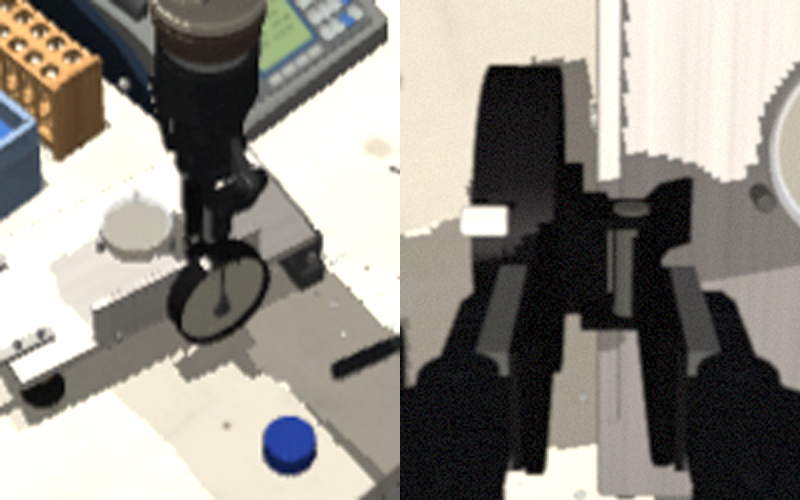

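The scene crop shows the dial hanging in front of the rail, with its centre near crop (219,291). The wrist crop shows the saddle over the rail. I'll check the held gauge's height numerically.

```bash
python3 - <<'E'
from h import *
import pickle
from scipy.optimize import least_squares
d=pickle.load(open('c5.pkl','rb'));c=d['scene']
u,v=proj(c,[[.4935,-.0056,.1]])[0].astype(int);U=u-65+219*130/400;V=v-75+291.5*150/500
a=np.linspace(0,2*np.pi,60)
def disc(o):
    bx=np.array([.9828,-.1849,0]);by=np.array([.1849,.9828,0])
    return np.array([o+bx*x+by*.042*np.cos(t)+np.array([0,0,-.022+.042*np.sin(t)]) for x in(-.028,-.009) for t in a])
print('seen',U,V,'extent u',u-65+np.array([168,270])*.325,'v',v-75+np.array([240,343])*.3)
for z in(.090,.0935,.0965,.0995):
    q=proj(c,disc(np.array([.4935,-.0056,z])));print(z,q.min(0).round(1),q.max(0).round(1))
c=d['wrist'];print('wrist dial seen: see crop x 472-565,y 65..')
u,v=proj(c,[[.4935,-.0056,.1]])[0].astype(int);v=min(v,479-125);print(u-100+np.array([472,562-400+400])*.5-200, v-125+65*.5)
for z in(.090,.0935,.0965,.0995):
    q=proj(c,disc(np.array([.4935,-.0056,z])));print(z,q.min(0).round(1),q.max(0).round(1))
c=d['top']
g=c['img'].max(2);u,v=proj(c,[[.47,0,.08]])[0].astype(int);m=g[v-25:v+25,u-40:u+40]<50
print('top rows',u-40,v-25);print('\n'.join(''.join('#' if k else '.' for k in r) for r in m))
for z in(.0935,.0995):
    q=proj(c,disc(np.array([.4935,-.0056,z])));print(z,q.min(0).round(1),q.max(0).round(1))
E
```

```text
seen 312.175 282.45 extent u [295.6  328.75] v [267.  297.9]
0.09 [293.7 268.4] [327.5 300.1]
0.0935 [293.7 267.4] [327.5 299.2]
0.0965 [293.7 266.5] [327.5 298.4]
0.0995 [293.7 265.7] [327.6 297.6]
wrist dial seen: see crop x 472-565,y 65..
[255. 300.] 185.5
0.09 [259.2 183.7] [305.2 332. ]
0.0935 [258.1 184.6] [305.  335.3]
0.0965 [257.1 185.4] [304.9 338.3]
0.0995 [256.1 186.2] [304.8 341.3]
top rows 250 249
................................................................................
................................................................................
................................................................................
................................................................................
................................................................................
................................................................................
................................................................................
................................................................................
.....................................
[... 2734 characters left out ...]
...............................................................
................................................................................
................................................................................
................................................................................
................................................................................
................................................................................
................................................................................
................................................................................
0.0935 [274.3 264.8] [309.8 279.3]
0.0995 [274.  264.6] [309.7 279.2]
```

```bash
python3 - <<'E'
from h import *
import pickle
from scipy.spatial.transform import Rotation as Ro
a=pickle.load(open('c4.pkl','rb'))['w'];b=pickle.load(open('c5.pkl','rb'))['wrist']
B=[0.5357,-0.1235,0.0399,0.0124,-0.0034,-0.1855]
for c in(a,b):
    p=proj(c,Ro.from_rotvec(B[3:]).apply(np.array([[-62,205,52]])/1000)+B[:3])[0];print(p)
    g=c['img'].astype(int).mean(2);r=int(p[1])
    for dx in(0,2,4):
        u=int(p[0])+dx;print(u,max(r-14,0),g[max(r-14,0):r+14,u].astype(int).tolist())
    for v in(max(r+8,20),120,180):
        print(v,int(p[0])-12,g[v-2:v+3,int(p[0])-12:int(p[0])+20].mean(0).astype(int).tolist())
E
```

```text
[319.63279186  86.89022532]
319 72 [217, 218, 215, 215, 216, 217, 217, 214, 198, 191, 205, 217, 216, 222, 218, 218, 217, 218, 218, 219, 220, 217, 219, 218, 219, 218, 218, 218]
321 72 [218, 218, 217, 219, 220, 216, 217, 215, 200, 184, 205, 218, 218, 220, 220, 218, 219, 216, 218, 219, 218, 218, 219, 221, 219, 219, 220, 220]
323 72 [219, 218, 217, 216, 217, 218, 220, 218, 198, 185, 205, 217, 219, 221, 218, 217, 219, 221, 220, 217, 219, 221, 220, 222, 218, 221, 221, 219]
94 307 [204, 205, 206, 203, 204, 204, 204, 205, 197, 184, 188, 210, 219, 219, 219, 220, 220, 211, 176, 146, 168, 194, 203, 212, 218, 217, 213, 211, 208, 207, 205, 205]
120 307 [177, 177, 177, 177, 177, 179, 175, 162, 137, 128, 156, 190, 201, 202, 203, 206, 208, 194, 156, 111, 95, 125, 172, 195, 200, 201, 203, 201, 199, 200, 202, 203]
180 307 [128, 127, 128, 137, 149, 150, 145, 145, 140, 140, 160, 186, 196, 197, 197, 201, 197, 172, 129, 104, 115, 148, 179, 192, 191, 192, 193, 191, 195, 198, 198, 198]
[321.36635711  70.90244055]
321 56 [214, 217, 217, 215, 202, 175, 180, 203, 217, 216, 218, 218, 220, 219, 216, 217, 218, 21
[... 153 characters left out ...]
8, 216, 219, 217, 218, 216, 218, 218, 218, 219]
325 56 [217, 215, 216, 217, 204, 173, 170, 200, 212, 217, 218, 216, 220, 218, 218, 217, 216, 217, 219, 219, 218, 218, 218, 217, 218, 218, 219, 218]
78 309 [203, 203, 202, 203, 202, 204, 196, 172, 157, 185, 211, 218, 218, 218, 218, 218, 218, 217, 219, 209, 178, 154, 177, 193, 197, 206, 214, 217, 217, 217, 217, 217]
120 309 [176, 176, 177, 177, 171, 151, 134, 123, 127, 157, 188, 200, 201, 201, 201, 201, 204, 207, 206, 182, 147, 106, 94, 106, 141, 178, 191, 194, 195, 195, 195, 195]
180 309 [164, 162, 164, 170, 175, 176, 176, 162, 136, 150, 181, 194, 196, 195, 195, 196, 199, 203, 196, 168, 131, 106, 109, 121, 146, 174, 187, 188, 187, 187, 187, 187]
```

```bash
python3 - <<'E'
from h import *
import pickle
a=pickle.load(open('c4.pkl','rb'))['w'];d=pickle.load(open('c5.pkl','rb'));b=d['wrist'];d0=pickle.load(open('c0.pkl','rb'))
print(tri(a,(320.8,81.2),b,(323.3,61.5)))
print(tri(d0['top'],(195+172/3,190+197/3),b,(323.3,61.5)),tri(d0['scene'],(180+275/3,180+325/3),b,(323.3,61.5)),tri(d0['scene'],(180+275/3,180+325/3),a,(320.8,81.2)))
# rail line at gauge, in c5, rows 78 and 180 -> board-x offset of rail centre from TCP, per assumed z
bx=np.array([.9828,-.1849,0])
for z in(.092,.095,.098):
    print(z,[round(float((atz(b,u,v,z)-[.4934,-.0056,0])@bx)*1000,2) for u,v in((318.2,78),(328.8,78),(318,180),(328,180))])
E
```

```text
(array([0.51336043, 0.09078088, 0.10547964]), np.float64(8.205508822874719e-06))
(array([0.51447992, 0.09398358, 0.08241609]), np.float64(0.00041896292495042077)) (array([0.51236433, 0.09093407, 0.09461088]), np.float64(0.004141057343559852)) (array([0.51240172, 0.09063747, 0.0941164 ]), np.float64(0.0036651608864887606))
0.092 [-0.23, 4.54, -0.36, 4.46]
0.095 [-0.25, 4.44, -0.37, 4.37]
0.098 [-0.27, 4.35, -0.39, 4.27]
```

At 66 mm bar height the rail top should be about 0.100 m when level, which matches the contact (origin at 0.099). The gauge is seated, so I'll release it.

```bash
python3 -m handwheel '{"gripper":[-0.3,-0.2,0,0.2,0.5,1,1,1],"slide":[[0,0,0],[0,0.5,0],[0,0.5,0],[0,0.5,0],[0,0.5,0],[0,0,0],[0,0,0],[0,0,0]],"yaw":[0,0,0,0,0,0,0,0]}'
python3 -m handwheel '{"gripper":[1,1,1,1],"slide":[[0,0,0],[0,0,0],[0,0,0],[0,0,0]],"yaw":[0,0,0,0]}'
python3 - <<'E'
from h import *
import pickle
d={n:camera(n) for n in('wrist','scene')};pickle.dump(d,open('c6.pkl','wb'))
o=sensors.get_obs();print(o['time'],o['ee_pos'],o['opening'],o['wrist_force'])
a=cv2.resize(d['wrist']['img'][140:420,200:450,::-1],(400,448));s=cv2.resize(d['scene']['img'][180:330,220:360,::-1],(400,428),interpolation=cv2.INTER_CUBIC)
o=np.zeros((450,800,3),np.uint8);o[:448,:400]=np.clip(a*1.5,0,255);o[:428,400:]=np.clip(s*1.2,0,255);cv2.imwrite('pics/c6.png',o)
E
```

```text
time: 8.93
ee_pos: [0.4949, -0.006, 0.1296]
tcp_rot: [-180.0, 0.0, 79.3]
wrist_force: [0.5, -1.0, 0.2]
opening: 0.0853
grasp_force: 0.0
time: 9.27
ee_pos: [0.495, -0.006, 0.1298]
tcp_rot: [180.0, -0.0, 79.3]
wrist_force: [0.5, -0.0, -0.2]
opening: 0.0853
grasp_force: 0.0
9.3667 [ 0.49505922 -0.00605886  0.12980802] 0.0851114700809655 [-0.7167279   0.01448767  0.33864275]
```

View pics/c6.png

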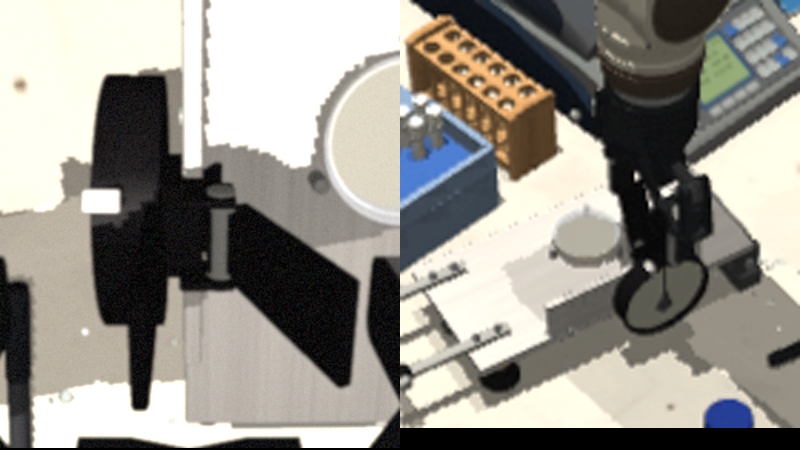

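The wrist crop shows the gauge square on the rail, jaws closed, handle leaning back at about (350,330), fingers clear. The scene crop agrees. That was the last permitted picture, so the rest goes by numbers.

```bash
python3 -m handwheel '{"gripper":[1,1,1,1,1,1,1,1],"slide":[[0,0,-8],[0,0,-12],[0,0,-18],[0,0,-20],[0,0,-20],[0,0,-15],[0,0,-5],[0,0,0]],"yaw":[0,0,0,0,0,0,0,0]}'
cat >> fit.py <<'E'
print('--- z fixed')
d6=None
for z in(.044,.048):
    f2=lambda p:f(np.r_[p[:2],z,p[2:]])
    r=least_squares(f2,[.53,-.12,0.01,0,-.186],x_scale=.01,loss='soft_l1');p=np.r_[r.x[:2],z,r.x[2:]]
    print(z,r.cost.round(1),p.round(4),X(p,np.array([[-62,205,52],[-62,110,52],[0,330,18]])/1000).round(4).tolist())
print('amber',atz(T,210,175,.128).round(3),atz(T,216,190,0.0).round(3),tri(T,(210,174),S,(180+17/3,180+225/3)))
E
python3 fit.py
python3 - <<'E'
import sil
from h import *
c=camera('wrist');o=sensors.get_obs();print(o['time'],o['ee_pos'])
u,v=proj(c,[[.495,-.006,.1]])[0].astype(int);print(u,v)
w=(v-80,v+75,u-75,u+85)
for z in(.092,.096,.1,.104):print(z,sil.run(c,w,[.495,-.006,-.186],z))
E
```

```text
time: 10.03
ee_pos: [0.4958, -0.006, 0.2299]
tcp_rot: [179.8, -0.0, 79.3]
wrist_force: [0.6, 0.4, -0.3]
opening: 0.0853
grasp_force: 0.0
board [ 0.5357 -0.1235  0.0399  0.0124 -0.0034 -0.1855] [ 0.013 -0.002 -0.186]
[[[0.2, -0.4], [-0.7, 0.6], [-1.2, 0.8], [-1.5, 0.0], [1.3, 0.4], [0.8, -0.0], [1.2, 1.9], [1.3, 0.2]], [[-2.9, -2.1], [-1.1, 0.1], [0.2, -0.3], [-1.3, 0.1], [-0.1, -0.5], [-0.4, -0.1], [0.5, 0.6], [0.1, -0.1]]]
rail,bar [[0.5123, 0.0888, 0.0943], [0.4985, 0.015, 0.0934], [0.4846, -0.0587, 0.0924], [0.5965, 0.2006, 0.0621]]
gauge [ 0.4723 -0.31    0.2503]
[[1.0, -0.2], [-0.0, -0.6], [0.3, 1.2], [-0.2, 0.8], [-0.2, -0.1], [-1.0, -0.7]]
--- z fixed
0.044 11.5 [ 0.5349 -0.1235  0.044  -0.0006 -0.0113 -0.1884] [[0.5118, 0.0896, 0.0954], [0.494, -0.0037, 0.0953], [0.5965, 0.2007, 0.0621]]
0.048 13.4 [ 0.5346 -0.1237  0.048  -0.0139 -0.0222 -0.1898] [[0.5113, 0.0902, 0.0961], [0.4934, -0.0031, 0.0972], [0.5965, 0.2007, 0.0621]]
amber [0.703 0.192 0.128] [0.7   0.209 0.   ] (array([0.7058104 , 0.19220657, 0.12718555]), np.float64(6.414127949747769e-05))
10.0833 [ 0.49537944 -0.00605351  0.22841226]
317 228
0.092 (array([ 0.4952, -0.0067, -0.1898]), np.float64(0.875))
0.096 (array([ 0.4954, -0.0059, -0.1905]), np.float64(0.861))
0.1 (array([ 0.4959, -0.0053, -0.1879]), np.float64(0.841))
0.104 (array([ 0.4963, -0.0048, -0.1892]), np.float64(0.819))
```

```bash
python3 -m handwheel '{"gripper":[0.2,0.2,0.2,0.2,0.2,0.2,0.2,0.2],"slide":[[20,5,0],[30,8.3,0],[30,8.3,0],[30,8.3,0],[30,8.3,0],[30,8.3,0],[30,8.3,0],[21.8,6.1,0]],"yaw":[-0.05,-0.0,-0.0,0,0,0,0,0.05]}'
python3 -m handwheel '{"gripper":[0.2,0.2,0.2,0.2,0.2,0.2,0.2,0.2],"slide":[[0,0,0],[0,0,0],[0,0,0],[0,0,0],[0,0,0],[0,0,0],[0,0,0],[0,0,0]],"yaw":[-0.12,-0.12,-0.12,-0.12,-0.12,-0.12,-0.12,-0.12]}'
python3 -m handwheel '{"gripper":[0.2,0.2,0.2,0.2,0.2,0.2,0.2],"slide":[[0,0,0],[0,0,0],[0,0,0],[0,0,0],[0,0,0],[0,0,0],[0,0,0]],"yaw":[-0.12,-0.12,-0.12,-0.12,-0.12,0,0]}'
python3 - <<'E'
from h import *
import pickle
from scipy.spatial.transform import Rotation as Ro
c=camera('wrist');pickle.dump(c,open('c7.pkl','wb'));o=sensors.get_obs();print(o['time'],o['ee_pos'],o['tcp_rot'],o['opening'])
g=c['img'].astype(int).mean(2)
b=[0.5346,-0.1237,0.048,-0.0139,-0.0222,-0.1898]
for x in(-20,0,20):
    p=proj(c,Ro.from_rotvec(b[3:]).apply([[x/1000,.330,.018]])+b[:3])[0];u,v=p.round().astype(int);print(x,p.round(1))
    print('row',u-24,g[v-1:v+2,u-24:u+25].mean(0).astype(int).tolist())
E
```

```text
time: 10.75
ee_pos: [0.5868, 0.2071, 0.226]
tcp_rot: [-179.9, 0.0, 79.4]
wrist_force: [0.6, 0.1, 0.9]
opening: 0.0514
grasp_force: 0.0
time: 11.42
ee_pos: [0.5863, 0.2049, 0.2263]
tcp_rot: [-179.9, -0.1, 134.6]
wrist_force: [0.8, 0.4, 0.5]
opening: 0.0515
grasp_force: 0.0
time: 12.0
ee_pos: [0.5864, 0.2049, 0.2268]
tcp_rot: [-180.0, -0.1, 168.5]
wrist_force: [-0.6, -0.7, -0.1]
opening: 0.0509
grasp_force: 0.0
12.05 [0.5864039  0.20489389 0.22694833] [-1.79963319e+02 -6.26407191e-02  1.68422517e+02] 0.05114467554096031
-20 [313.5 206.2]
row 290 [82, 82, 83, 84, 82, 84, 81, 83, 82, 83, 81, 81, 82, 83, 82, 84, 81, 81, 81, 80, 77, 85, 102, 112, 122, 132, 139, 144, 138, 131, 128, 121, 113, 104, 116, 148, 162, 165, 164, 162, 162, 163, 162, 161, 161, 161, 161, 161, 160]
0 [313.9 229.8]
row 290 [83, 84, 83, 82, 82, 83, 82, 83, 82, 81, 81, 83, 82, 81, 82, 82, 84, 84, 82, 78, 68, 60, 61, 61, 63, 68, 70, 69, 69, 68, 64, 61, 60, 57, 61, 77, 92, 94, 94, 92, 88, 81, 82, 82, 82, 83, 80, 83, 82]
20 [314.2 252.7]
row 290 [99, 93, 91, 92, 94, 92, 98, 100, 102, 101, 99, 95, 91, 89, 86, 83, 82, 82, 84, 82, 77, 65, 58, 60, 64, 66, 69, 68, 69, 66, 66, 62, 58, 58, 84, 128, 153, 163, 164, 163, 162, 164, 163, 161, 163, 163, 162, 162, 162]
```

```bash
python3 - <<'E'
from h import *
import pickle
c=pickle.load(open('c7.pkl','rb'))
B=atz(c,317.3,230,.064);print(B)
d=B-[.5864,.2049,.064];y=np.radians(168.4);print('tool dx,dy',1000*(d[0]*np.cos(y)+d[1]*np.sin(y)),1000*(d[0]*np.sin(y)-d[1]*np.cos(y)))
E
```

```text
[0.5967539  0.20350588 0.064     ]
tool dx,dy -10.422746489105686 0.7162982715691437
```

```bash
python3 -m handwheel '{"gripper":[0.2,0.2,0.2,0.2,0.2,0.2,0.2,0.2],"slide":[[-5,0.4,20],[-5,0.3,30],[0,0,32],[0,0,32],[0,0,28],[0,0,20],[0,0,12],[0,0,6]],"yaw":[-0.015,0,0,0,0,0,0,0]}'
python3 -m handwheel '{"gripper":[0.2,-0.1,-0.3,-0.5,-0.7,-1,-1,-1],"slide":[[0,0,0],[0,0,0],[0,0,0],[0,0,0],[0,0,0],[0,0,0],[0,0,0],[0,0,0]],"yaw":[0,0,0,0,0,0,0,0]}' 40
python3 -m handwheel '{"gripper":[-1,-1,-1,-1],"slide":[[0,0,0],[0,0,0],[0,0,0],[0,0,0]],"yaw":[0,0,0,0]}'
```

```text
time: 12.72
ee_pos: [0.5956, 0.2034, 0.0456]
tcp_rot: [-179.9, -0.1, 169.4]
wrist_force: [-0.5, -0.3, -0.3]
opening: 0.0511
grasp_force: 0.0
time: 13.38
ee_pos: [0.5971, 0.2035, 0.049]
tcp_rot: [180.0, 0.1, 169.5]
wrist_force: [-0.6, -2.1, 5.8]
opening: 0.0107
grasp_force: 39.0
time: 13.72
ee_pos: [0.5971, 0.2035, 0.0491]
tcp_rot: [180.0, 0.1, 169.5]
wrist_force: [-1.2, -2.6, 6.0]
opening: 0.0107
grasp_force: 39.0
```

The bar is gripped at an opening of 10.7 mm. Next I'll work out the set mark's angle from the stored wrist pictures, using the bright rider on the rim.

```bash
cat > mark.py <<'E'
from h import *
import pickle
from scipy.optimize import brentq
from scipy.spatial.transform import Rotation as Ro
c1=pickle.load(open('c1.pkl','rb'))['wrist'];c4=pickle.load(open('c4.pkl','rb'))['w'];c5=pickle.load(open('c5.pkl','rb'))['wrist'];c6=pickle.load(open('c6.pkl','rb'))['wrist']
def rows(c,u0,u1,v0,v1):
    g=c['img'][v0:v1,u0:u1].max(2);m=g<60
    r=np.where(m.mean(1)>.5)[0];return v0+r.min(),v0+r.max()
def rider(c,u0,u1,v0,v1):
    g=c['img'][v0:v1,u0:u1].astype(float).mean(2);w=(g-60).clip(0)*(g>70)
    v,u=np.mgrid[v0:v1,u0:u1];n=w.sum();return (u*w).sum()/n,(v*w).sum()/n
for n,c,o,yaw,bb in(('c1',c1,(.4741,-.3102,.085),.2345,(293,304,195,225)),('c4',c4,(.4942,-.006,.173),-.186,(262,275,235,290)),('c5',c5,(.4934,-.0056,.0993),-.186,(262,275,240,300)),('c6',c6,(.4955,-.0058,.0985),-.188,(262,275,235,295))):
    g=c['img'].astype(float).mean(2)
    u0,u1,v0,v1=bb
    r=rider(c,*bb)
    R=Ro.from_euler('z',yaw)
    P=lambda s,rad=.042,x=-.0185:proj(c,[R.apply([x,rad*np.sin(s),-.022+rad*np.cos(s)])+o])[0]
    a=np.linspace(0,2*np.pi,90);D=np.array([P(t,.042,x) for x in(-.028,-.009) for t in a])
    s=[round(brentq(lambda s:P(s,rad)[1]-r[1],-.8,.9),3) for rad in(.040,.042,.044)]
    print(n,'rider',np.round(r,1),'s',s,'dial rows pred',D[:,1].min().round(1),D[:,1].max().round(1),'cols',D[:,0].min().round(1),D[:,0].max().round(1))
    print('  col profile',v0-25,g[v0-25:v1+25,(u0+u1)//2-2:(u0+u1)//2+3].mean(1).astype(int).tolist())
E
python3 mark.py
```

```text
c1 rider [297.3 207.4] s [0.355, 0.348, 0.341] dial rows pred 163.5 265.1 cols 291.0 317.3
  col profile 170 [10, 10, 9, 7, 12, 10, 14, 8, 15, 12, 13, 10, 13, 16, 9, 15, 12, 12, 8, 13, 6, 8, 5, 4, 9, 8, 8, 5, 9, 8, 11, 8, 35, 61, 80, 83, 80, 83, 84, 86, 84, 73, 44, 17, 17, 11, 15, 14, 15, 14, 13, 10, 12, 12, 7, 12, 9, 14, 8, 7, 11, 6, 10, 7, 6, 9, 4, 9, 9, 5, 9, 4, 12, 11, 4, 4, 11, 8, 8, 10]
c4 rider [266.8 263. ] s [0.346, 0.346, 0.346] dial rows pred 186.0 341.1 cols 256.3 305.3
  col profile 210 [19, 15, 14, 19, 18, 16, 18, 17, 16, 17, 19, 14, 18, 17, 17, 20, 12, 17, 17, 17, 20, 21, 15, 22, 18, 22, 22, 21, 18, 23, 24, 21, 20, 23, 21, 26, 22, 22, 23, 26, 28, 32, 30, 27, 34, 83, 145, 191, 207, 206, 202, 202, 201, 204, 208, 210, 214, 216, 211, 188, 134, 76, 49, 49, 50, 50, 48, 48, 44, 42, 33, 25, 17, 15, 15, 14, 25, 33, 35, 34, 42, 40, 43, 43, 44, 47, 49, 49, 53, 52, 54, 54, 53, 54, 54, 54, 52, 54, 54, 54, 53, 54, 55, 54, 54]
c5 rider [266.7 263.2] s [0.344, 0.345, 0.345] dial rows pred 186.2 341.2 cols 256.0 304.6
  col profile 215 [18, 16, 15, 18, 13, 19, 15, 17, 17, 18, 16, 16, 2
[... 259 characters left out ...]
6, 34, 38, 41, 43, 44, 48, 49, 48, 50, 52, 53, 52, 52, 54, 55, 53, 55, 54, 55, 53, 54, 53, 51, 54, 54, 54, 53, 54, 54, 54, 53, 55, 55, 54, 53, 53]
c6 rider [267.7 265.5] s [0.334, 0.335, 0.336] dial rows pred 186.2 343.4 cols 256.2 305.7
  col profile 210 [13, 18, 14, 13, 17, 14, 16, 20, 13, 16, 18, 15, 17, 13, 18, 17, 16, 19, 17, 21, 18, 18, 20, 18, 18, 19, 21, 23, 21, 19, 19, 21, 19, 20, 20, 21, 24, 20, 18, 24, 24, 24, 27, 29, 30, 25, 21, 54, 115, 172, 199, 203, 199, 197, 198, 199, 201, 207, 209, 212, 213, 206, 170, 109, 58, 48, 46, 49, 44, 30, 22, 14, 15, 12, 9, 16, 13, 13, 11, 14, 13, 13, 12, 7, 8, 8, 14, 10, 12, 13, 11, 8, 14, 11, 9, 9, 10, 13, 8, 9, 14, 10, 7, 11, 11, 8, 11, 13, 7, 13]
```

The four readings put the set mark at about 0.343 rad, and the board's resting lean is about 0.012. Lifting along the arc.

```bash
python3 -m handwheel '{"gripper":[-1,-1,-1,-1,-1,-1,-1,-1],"slide":[[0,-0.7,-9.1],[0,-1,-9.1],[0,-1.2,-9],[0,-1.5,-9],[0,-1.7,-9],[0,-2,-8.9],[0,-2.2,-8.8],[0,-2.5,-8.8]],"yaw":[0,0,0,0,0,0,0,0]}'
python3 -m handwheel '{"gripper":[-1,-1,-1,-1,-1,-1,-1,-1],"slide":[[0,-2.7,-8.7],[0,-2.9,-8.6],[0,-3.2,-8.5],[0,-3.4,-8.5],[0,0,0],[0,0,0],[0,0,0],[0,0,0]],"yaw":[0,0,0,0,0,0,0,0]}'
python3 -m handwheel '{"gripper":[-1,-1,-1,-1,-1,-1,-1,-1],"slide":[[0,0,0],[0,0,0],[0,0,0],[0,0,0],[0,0,0],[0,0,0],[0,0,0],[0,0,0]],"yaw":[0,0,0,0,0,0,0,0]}'
python3 -m handwheel '{"gripper":[-1,-1,-1,-1,-1,-1,-1,-1],"slide":[[0,0,0],[0,0,0],[0,0,0],[0,0,0],[0,0,0],[0,0,0],[0,0,0],[0,0,0]],"yaw":[0,0,0,0,0,0,0,0]}'
```

```text
time: 14.38
ee_pos: [0.5947, 0.1913, 0.1204]
tcp_rot: [179.9, 0.0, 169.5]
wrist_force: [5.7, 1.2, -3.7]
opening: 0.0104
grasp_force: 38.9
time: 15.05
ee_pos: [0.5925, 0.1798, 0.1534]
tcp_rot: [179.9, 0.0, 169.5]
wrist_force: [6.0, 3.1, -3.3]
opening: 0.0103
grasp_force: 39.1
time: 15.72
ee_pos: [0.5925, 0.1798, 0.1533]
tcp_rot: [180.0, 0.0, 169.5]
wrist_force: [5.7, 2.7, -3.5]
opening: 0.0102
grasp_force: 39.1
time: 16.38
ee_pos: [0.5925, 0.1798, 0.1533]
tcp_rot: [180.0, 0.0, 169.5]
wrist_force: [5.7, 2.7, -2.1]
opening: 0.0103
grasp_force: 39.1
```

```bash
cat > dial.py <<'E'
from h import *
from scipy.spatial.transform import Rotation as Ro
import pickle
def centre(delta,off=0.,g0=(.4955,-.0058,.0985)):
    # hinge: board origin; gauge at rest in board axes
    Rb=Ro.from_euler('z',-.188);h=np.array([.5350,-.122,.046])
    q=Rb.apply(np.array(g0)-h+0,inverse=True)+np.array([-.0245+off,0,-.022])
    return Rb,h+Rb.apply(Ro.from_euler('x',delta).apply(q))
def polar(img,c,Rb,C,r,th):
    R_,T_=np.meshgrid(r,th,indexing='ij')
    W=C+Rb.apply(np.stack([0*R_,R_*np.sin(T_),R_*np.cos(T_)],-1).reshape(-1,3))
    p=proj(c,W).astype(np.float32).reshape(*R_.shape,2)
    return cv2.remap(img,p[...,0],p[...,1],cv2.INTER_CUBIC)
E
python3 - <<'E'
from dial import *
S=[camera('scene') for _ in range(6)];T=[camera('top') for _ in range(3)]
s=S[0];s['img']=np.mean([k['img'] for k in S],0).astype(np.float32).mean(2)
t=T[0];t['img']=np.mean([k['img'] for k in T],0).astype(np.float32).mean(2)
pickle.dump((s,t),open('c8.pkl','wb'))
Rb,C=centre(.325);print(C,proj(s,C),proj(t,C))
u,v=proj(s,C)[0].round().astype(int);print(u-20,v-20)
print('\n'.join(' '.join('%3d'%x for x in r) for r in s['img'][v-20:v+20,u-20:u+20]))
u,v=proj(t,C+[0,0,.042])[0].round().astype(int);print(u-24,v-9)
print('\n'.join(' '.join('%3d'%x for x in r) for r in t['img'][v-9:v+10,u-24:u+24]))
E
```

```text
[ 0.46856692 -0.01627926  0.10899602] [[317.19662803 271.6131232 ]] [[296.94355975 273.92449021]]
297 252
144 144 150 163 138 192 204 205 205 206 206 179 118  89  44  66  98  80  71  46  18   9   8   8   8   8   9   8 154 198 202 202 202 202 202 201 199 175 192 208
144 144 153 145 117 190 205 204 204 204 203 152 107  85  37  21  19  10   7  12   9   9   9   9   8   7   9  28 185 204 204 204 204 204 204 202 201 190 169 188
145 139 136 108 131 183 199 201 201 202 202 116  83  63  28  14  24  14  10  12   9   8   8   9   8  10  11  44 164 190 195 197 202 204 195 200 202 201 189 159
134 112  86 120 156 165 195 202 202 202 202 117  44  19  13  14  12  16  14  11  10  12  14  16  15  17  18  18  47 122 148 182 202 208 181 198 204 204 204 192
 88  81  77  92 106 150 193 201 201 201 201 156  85  30  15  15  20  24  20  59 108  79  36  24  24  23  23  22  20  19  83 168 182 184 178 201 207 207 206 205
 87  90  87  95  80 152 194 200 200 200 194 200 138  55  19  21  25  26  28 138 195 162  85  33  24  24  23  23  22  20  19  38  64  74 125 195 206 205 204 203
 85  93 112  96  77 182 199 200 19
[... 8361 characters left out ...]
 104 104 104 107 123 148 162 165 165 165 166 166 165 165 164 162 161 158 157 156 155 151 142 136 134 143 147 138 133 133 135
103 102 103 103 102 103 103 103 103 103 103 102 102 102 103 103 104 104 104 104 104 112 135 158 164 165 166 166 166 166 166 166 166 166 166 167 166 166 165 163 161 161 163 164 160 159 159 160
102 103 102 102 102 103 103 102 102 102 102 102 102 102 103 103 104 104 104 104 104 109 130 157 165 165 166 166 166 166 166 166 167 166 166 166 167 167 167 167 167 166 166 167 166 167 167 167
102 102 102 102 102 103 103 103 102 102 102 102 103 103 103 103 104 104 104 104 104 108 128 155 164 166 166 167 166 166 166 165 166 167 167 167 167 167 167 168 167 167 168 167 167 167 167 167
```

```bash
cat > an.py <<'E'
from dial import *
import sys
from scipy.optimize import least_squares,minimize
s,t=pickle.load(open(sys.argv[1],'rb'));delta=float(sys.argv[2])
Rb,C=centre(delta)
# scene: front-lip circle (x=-28,r=42), right/bottom half
def pt(C,x,r,th):
    th=np.atleast_1d(th);return C+Rb.apply(np.stack([np.full(th.shape,x+.0245),r*np.sin(th),r*np.cos(th)],-1))
th=np.radians(np.arange(-150,-20,2.));rr=np.arange(.036,.050,.0002)
I=np.array([cv2.remap(s['img'],*[a.astype(np.float32).reshape(1,-1) for a in proj(s,pt(C,-.028,r,th)).T],cv2.INTER_CUBIC)[0] for r in rr])
e=[];
for k in range(len(th)):
    g=np.gradient(I[:,k]);j=g.argmax();e.append(rr[j] if g[j]>0.8 else np.nan)
e=np.array(e);ok=np.isfinite(e)
f=lambda p:np.where(ok,np.nan_to_num(e)-(.042+p[0]*np.sin(th)+p[1]*np.cos(th)),0)/.001
q=least_squares(f,[0,0],loss='soft_l1').x;print('scene dial offset y,z mm',q*1000,'n',ok.sum(),'res',np.abs(f(q))[ok].mean())
C2=C+Rb.apply([0,q[0],q[1]])
# pointer: dark line fit
a=np.radians(np.arange(-40,41,.5))
for lo,hi in((.012,.020),(.018,.026),(.022,.030)):
    P=np.mean([cv2.remap(s['img'],*[x.astype(np.float32).reshape(1,-1) for x in proj(s,pt(C2,-.0245,r,a)).T],cv2.INTER_CUBIC)[0] for r in np.arange(lo,hi,.001)],0)
    w=(72-P).clip(0)*(np.abs(a-a[P[20:-20].argmin()+20])<.35);print('pointer',lo,((w*a).sum()/w.sum()).round(3),P.min().round(0))
# rider bright centroid
def cen(img,c,x0,x1,r0,thr,u0,u1,v0,v1):
    w=(img[v0:v1,u0:u1]-thr).clip(0);v,u=np.mgrid[v0:v1,u0:u1];return np.array([(u*w).sum(),(v*w).sum()])/w.sum()
np.set_printoptions(precision=3,suppress=True)
u,v=proj(s,pt(C2,-.0185,.044,0))[0].round().astype(int)
rs=cen(s['img'],s,0,0,0,60,u-4,u+5,v-2,v+3);print('scene rider',rs,[ (m,*proj(s,pt(C2,-.0185,.043,m))[0].round(1)) for m in(-.1,0,.1)])
u,v=proj(t,pt(C2,-.0185,.043,0))[0].round().astype(int)
rt=cen(t['img'],t,0,0,0,70,u-5,u+5,v-3,v+3);print('top rider',rt,[ (m,*proj(t,pt(C2,-.0185,.043,m))[0].round(1)) for m in(-.1,0,.1)])
g=np.linspace(0,2*np.pi,200);D=np.vstack([proj(t,pt(C2,x,.042,g)) for x in(-.028,-.009)]);print('top dial pred',D.min(0),D.max(0))
H=cv2.convexHull(D.astype(np.float32))
for vv in range(268,276):
    row=t['img'][vv];L=[(k+(row[k]-80)/(row[k]-row[k+1])) for k in range(272,286) if row[k]>=80>row[k+1]];R=[(k+(80-row[k])/(row[k+1]-row[k])) for k in range(305,320) if row[k]<80<=row[k+1]]
    xs=[k for k in np.arange(270,320,.1) if cv2.pointPolygonTest(H,(float(k),float(vv)),False)>=0]
    print(vv,np.round(L,1),np.round(R,1),'pred',np.round([xs[0],xs[-1]],1) if xs else '')
E
python3 an.py c8.pkl .325
```

```text
scene dial offset y,z mm [-1.11203462  1.23881475] n 62 res 1.8064715866456362
pointer 0.012 0.016 44.0
pointer 0.018 -0.005 44.0
pointer 0.022 0.04 54.0
scene rider [317.51  257.884] [(-0.1, np.float64(318.1), np.float64(256.4)), (0, np.float64(316.6), np.float64(257.1)), (0.1, np.float64(315.0), np.float64(257.8))]
top rider [294.963 271.212] [(-0.1, np.float64(298.7), np.float64(270.5)), (0, np.float64(296.8), np.float64(270.1)), (0.1, np.float64(294.9), np.float64(269.8))]
top dial pred [279.441 263.823] [316.224 278.923]
268 [279.3] [312.] pred [280.3 307. ]
269 [279.1] [314.1] pred [280.1 311.1]
270 [278.8] [314.] pred [279.9 314.5]
271 [278.7] [314.6] pred [279.7 316.1]
272 [279.3] [314.8] pred [279.5 316. ]
273 [281.9] [314.7] pred [282.2 315.8]
274 [] [314.5] pred [286.2 315.6]
275 [] [314.3] pred [290.7 315.4]
```

The chord of the bar's path, corrected for the bush's give, puts the tilt near 0.31 rad. The top view also says it needs slightly more. I'll first null the bar's y force to measure the tilt cleanly.

```bash
python3 -m handwheel '{"gripper":[-1,-1,-1,-1],"slide":[[0,1.5,0],[0,0,0],[0,0,0],[0,0,0]],"yaw":[0,0,0,0]}'
cat > kin.py <<'E'
from h import *
f=[];p=[]
for _ in range(5):
    camera('scene');o=sensors.get_obs();f.append(o['wrist_force']);p.append(o['ee_pos'])
f=np.mean(f,0);p=np.mean(p,0);by=np.array([.187,.982,0]);bx=np.array([.982,-.187,0])
p0=np.array([.5971,.2035,.0491]);f0=-2.8
dy=(p-p0)@by*1000+(f@by-f0)/2.5;dz=(p-p0)[2]*1000
m=np.arctan2(-dy,dz);d=2*np.arcsin(np.hypot(dy,dz)/661)
print(o['time'],'F',f.round(2),'Fy',(f@by).round(2),'Fx',(f@bx).round(2),p.round(4),'dy',dy.round(1),'dz',dz.round(1),'delta',d.round(4),'th0',(m-d/2-.0545).round(4),'th',(m+d/2-.0545).round(4))
E
python3 kin.py
```

```text
time: 17.17
ee_pos: [0.5927, 0.1808, 0.1531]
tcp_rot: [-180.0, 0.0, 169.5]
wrist_force: [6.2, 0.6, -3.6]
opening: 0.0107
grasp_force: 39.0
17.4167 F [ 5.9   0.57 -3.33] Fy 1.67 Fx 5.69 [0.5927 0.1808 0.1531] dy -21.3 dz 104.0 delta 0.3227 th0 -0.0139 th 0.3088
```

```bash
python3 -m handwheel '{"gripper":[-1,-1,-1,-1,-1,-1,-1,-1],"slide":[[0,-1,-2.5],[0,-1,-2.5],[0,-1,-2.5],[0,-1,-2.5],[0,0,0],[0,0,0],[0,0,0],[0,0,0]],"yaw":[0,0,0,0,0,0,0,0]}'
python3 -m handwheel '{"gripper":[-1,-1,-1,-1,-1,-1,-1,-1],"slide":[[0,0,0],[0,0,0],[0,0,0],[0,0,0],[0,0,0],[0,0,0],[0,0,0],[0,0,0]],"yaw":[0,0,0,0,0,0,0,0]}'
python3 -m handwheel '{"gripper":[-1,-1,-1,-1,-1,-1,-1,-1],"slide":[[0,0,0],[0,0,0],[0,0,0],[0,0,0],[0,0,0],[0,0,0],[0,0,0],[0,0,0]],"yaw":[0,0,0,0,0,0,0,0]}'
python3 kin.py
python3 - <<'E'
from dial import *
S=[camera('scene') for _ in range(6)];T=[camera('top') for _ in range(3)]
s=S[0];s['img']=np.mean([k['img'] for k in S],0).astype(np.float32).mean(2)
t=T[0];t['img']=np.mean([k['img'] for k in T],0).astype(np.float32).mean(2)
pickle.dump((s,t),open('c9.pkl','wb'));print('\n'.join(' '.join('%3d'%x for x in r) for r in s['img'][252:280,305:332]))
E
python3 an.py c9.pkl .355
```

```text
time: 18.08
ee_pos: [0.5919, 0.177, 0.163]
tcp_rot: [180.0, 0.0, 169.5]
wrist_force: [6.8, 0.8, -4.4]
opening: 0.0102
grasp_force: 39.0
time: 18.75
ee_pos: [0.5919, 0.177, 0.163]
tcp_rot: [180.0, 0.0, 169.5]
wrist_force: [6.5, 1.3, -3.5]
opening: 0.0102
grasp_force: 39.0
time: 19.42
ee_pos: [0.592, 0.177, 0.1631]
tcp_rot: [180.0, 0.0, 169.5]
wrist_force: [6.3, 1.1, -3.4]
opening: 0.0109
grasp_force: 39.0
19.6667 F [ 6.14  0.75 -3.83] Fy 1.89 Fx 5.89 [0.5919 0.177  0.1631] dy -25.1 dz 114.0 delta 0.3549 th0 -0.0149 th 0.34
203 203 203 203 165 110  97  46  18  17   9   9  15  10   8   8   9   8   8   8  27 183 201 201 200 201 201
200 200 201 201 105  65  53  25  14  18  11  10  13   9   8   9  10  10  11  11  43 160 187 200 194 200 202
200 201 201 202 121  41  17  16  15  13  18  16  14  23  22  17  18  18  18  17  14  44 123 180 177 198 202
200 200 200 200 174  94  32  18  19  20  25  23 116 123 123  63  25  23  23  23  21  20  19 119 173 185 182
199 199 200 200 200 125  45  21  26  26  26  26 177 205 209 130  49  23  23  23  22  22  20  19  92  99  83
198 198 198 200 184  97  31  25 
[... 2581 characters left out ...]
inter 0.022 0.038 47.0
scene rider [318.717 256.52 ] [(-0.1, np.float64(318.9), np.float64(255.2)), (0, np.float64(317.3), np.float64(255.9)), (0.1, np.float64(315.8), np.float64(256.6))]
top rider [296.298 271.222] [(-0.1, np.float64(299.5), np.float64(270.6)), (0, np.float64(297.6), np.float64(270.2)), (0.1, np.float64(295.8), np.float64(269.9))]
top dial pred [280.204 263.884] [317.089 279.025]
268 [279.9] [313.] pred [281.1 307.6]
269 [279.6] [315.8] pred [280.9 311.7]
270 [279.5] [315.7] pred [280.7 315.2]
271 [279.4] [315.7] pred [280.5 317. ]
272 [279.8] [315.6] pred [280.3 316.8]
273 [282.] [315.3] pred [282.7 316.6]
274 [] [315.1] pred [286.6 316.5]
275 [] [315.1] pred [291.1 316.3]
```

```bash
cat > an2.py <<'E'
from dial import *
from scipy.optimize import least_squares
np.set_printoptions(precision=2,suppress=True)
for fn,d in(('c8.pkl',.325),('c9.pkl',.355)):
    s,t=pickle.load(open(fn,'rb'));Rb,C=centre(d)
    pt=lambda C,x,r,th:C+Rb.apply(np.array([[x+.0245,r*np.sin(th),r*np.cos(th)]]))
    # top: whole-silhouette u shift -1.15
    rt={'c8.pkl':294.96,'c9.pkl':296.30}[fn];rs={'c8.pkl':(317.51,257.88),'c9.pkl':(318.72,256.52)}[fn]
    for x in(-.0255,):
        # calibrate dial shift in top
        u=[proj(t,pt(C+Rb.apply([0,-.0012,.0013]),x,.043,m))[0,0]-1.15 for m in(-.1,.1)]
        print(fn,'top m',np.interp(-rt,[-u[0],-u[1]],[-.1,.1]).round(3))
    # scene: pointer columns
    im=s['img'];P=[]
    u0,v0=proj(s,pt(C,-.0245,.02,0))[0]
    for v in range(int(v0)-5,int(v0)+5):
        k=np.arange(int(u0)-4,int(u0)+6);w=(73-im[v,k]).clip(0);P.append((v,(k*w).sum()/w.sum()))
    P=np.array(P);print(' pointer cols',P[:,1],'rows',P[0,0],P[-1,0])
    L=np.array([proj(s,pt(C,-.0245,r,0))[0] for r in np.linspace(0,.04,41)]);pc=np.interp(P[:,0],L[::-1,1][::1] if L[0,1]<L[-1,1] else L[::-1,1],L[::-1,0])
    du=np.median(P[:,1]-pc);print(' pred',pc,'du',du)
    for x in(-.0245,-.0255,-.0235):
        r=[proj(s,pt(C,x,.043,m))[0]+[du,0] for m in(-.1,0,.1)];b=[proj(s,pt(C,x,.0345,m))[0]+[du,0] for m in(-.1,0,.1)]
        print(' x',x,'rider m',np.interp(-rs[0],[-q[0] for q in r],[-.1,0,.1]).round(3),'v',r[1][1].round(1),rs[1],'block pred u(-.1,0,.1)',np.array(b)[:,0],'v',b[1][1].round(1))
E
python3 an2.py
```

```text
c8.pkl top m 0.006
 pointer cols [317.14 316.29 315.46 314.7  315.   316.1  317.73 317.61 317.46 317.48] rows 260.0 269.0
 pred [317.49 317.47 317.44 317.42 317.39 317.37 317.34 317.32 317.29 317.26] du -0.7654904495535675
 x -0.0245 rider m -0.049 v 259.2 257.88 block pred u(-.1,0,.1) [317.93 316.69 315.43] v 261.7
 x -0.0255 rider m -0.034 v 259.5 257.88 block pred u(-.1,0,.1) [318.16 316.91 315.66] v 262.0
 x -0.0235 rider m -0.063 v 258.9 257.88 block pred u(-.1,0,.1) [317.71 316.46 315.21] v 261.4
c9.pkl top m -0.024
 pointer cols [317.98 316.93 316.15 315.47 316.17 318.22 318.31 318.12 318.12 318.12] rows 259.0 268.0
 pred [318.22 318.19 318.16 318.14 318.11 318.08 318.05 318.03 318.   317.97] du -0.07301379208178105
 x -0.0245 rider m -0.035 v 258.1 256.52 block pred u(-.1,0,.1) [319.35 318.1  316.85] v 260.6
 x -0.0255 rider m -0.021 v 258.4 256.52 block pred u(-.1,0,.1) [319.58 318.33 317.08] v 260.9
 x -0.0235 rider m -0.05 v 257.8 256.52 block pred u(-.1,0,.1) [319.12 317.87 316.62] v 260.3
```

The tilt by kinematics (0.340 rad) and the rider and pointer positions from both cameras put the pointer on the mark, to about ±0.02 rad. Handing in.

```bash
python3 -c "
from h import *
print(ticket.job_done())"
```

```text
the job is handed in; nothing more can be done
None
```

I handed in the job with the gauge clipped on the front rail and the board held by its bar at about 0.34 rad; I estimate the pointer is on the set mark to within about 0.02 rad (limit 0.035), but the hand-in returned no result.

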